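# Lay out the wax-painting tools on their taped mats

### The job

Get the bench ready for the wax-painting class: put the brush, the roll of masking tape, the square tin and the bar of wax each on the dark mat whose taped outline has its shape. Each should lie flat, the way up it is now, centred and squared up inside its outline, with the brush's bristles at the wide end. Leave the spoon lying in the middle of the bench where it is.

Things in the scene. Friction and masses are not known exactly. Their poses are not given: they have to be found in the camera images.
- brush: Short flat wax brush lying flat, 125 mm long and 14 mm high all along. Origin: underside, middle of the length. x runs along it towards the bristles, z up. Wooden handle 18 mm wide from x = -62.5 to +10 mm; copper ferrule 44 mm wide from +10 to +27 mm; pale bristle head (rigid) 42 mm wide from +27 to +62.5 mm. About 50 g; the handle just behind the ferrule (x about -12 mm) is a good grip.
- brush_tip (a point): Point at the middle of the brush's bristle end, at x = +62.5 mm in the brush's frame, 7 mm above its underside.
- tape_roll: Roll of cream masking tape lying flat: ring of 64 mm outer and 34 mm inner diameter, 24 mm high, about 70 g. Origin: centre of its underside, z up.
- tin: Closed square tin of bare steel, 58 x 58 mm, 32 mm high, about 140 g, standing upright. Origin: centre of its underside; x and y along its sides, z up.
- wax_bar: Hard oblong bar of beeswax with three score lines on top, 90 x 44 mm, 24 mm high, about 100 g, lying flat. Origin: centre of its underside; x along its length, z up.
- mat_brush: Dark mat 162 x 80 mm carrying the outline of a brush in 7 mm cream tape. Axes: z up. Fixed. Origin: centre of its underside on the table; its top is 4 mm above the table. x along its length, towards the wide end of the outline (where the bristles belong). Inside of the tape: 34 mm wide from x = -70.5 to +2 mm (handle), 60 mm wide from +2 to +70.5 mm (ferrule and head): 8 mm clear all round when the brush's origin and axes lie over the mat's.
- mat_round: Dark mat 98 x 98 mm with a circle of 7 mm cream tape at its centre, 80 mm inside diameter. Axes: z up. Fixed. Origin: centre of its underside on the table; its top is 4 mm above the table. 
- mat_square: Dark mat 94 x 94 mm with a square of 7 mm cream tape at its centre, 74 x 74 mm inside. Axes: z up. Fixed. Origin: centre of its underside on the table; its top is 4 mm above the table. x and y along its sides.
- mat_oblong: Dark mat 126 x 80 mm with an oblong of 7 mm cream tape at its centre, 106 x 60 mm inside. Axes: z up. Fixed. Origin: centre of its underside on the table; its top is 4 mm above the table. x along its length.
- spoon: Bystander, to be left alone: steel spoon 130 mm long lying on the middle line of the table, roughly pointing away from the robot, at most about 20 mm high, between the task's things. The origin is a point on its underside near its middle; x along it.
Mind the look-alikes: they are no part of the job. Leave any purple look-alike of the tape_roll alone. There is more than one size of the brush; the job needs the smaller.

How it is judged:
By the outcome, as a careful person would: the job done as asked, in the order asked, and still so for the second after the job is handed in, with the robot touching nothing.
It also fails if it takes over 102 s, if anything falls off the work surface, if the arm or the gripper's body presses on something with over 40 N, if the wrist force passes 120 N, or if a joint passes its speed limit or range.

### The arm

A 6-joint arm with a two-finger parallel gripper is mounted at the origin on the work surface. World frame = base frame: x ahead of the robot, y to its left, z up, the work surface at z = 0. Lengths are in mm, angles in rad, forces in N, time in s.
With the tool pointing down it reaches from about 300 to 850 mm from the base axis. Payload 4.2 kg.
Tool frame: the origin (TCP) lies midway between the tips of the shut fingers; the grasp point (between the pads) lies 19 mm behind it; y points along the fingers, z is the direction in which the jaws open and shut, and the axes are right-handed (so a half turn about y gives the same grasp; the last joint's range is limited). The gripper opens to 91 mm and grips with 3 to 60 N. Pads are 32 mm wide; open, the fingers measure 118 mm over their backs; the gripper's body (76 mm by 178 mm) begins 60 mm behind the grasp point.
Start: joints at [-1.153, 0.32, 1.565, -0, 1.257, -0.02], TCP at [243.775, -520.785, 213.976] pointing down, gripper open.
Joint ranges: [-3.11, 3.11], [-0.84, 2.01], [0.21, 2.61], [-1.34, 4.49], [0.05, 2.63], [-2.56, 2.56]. Speed limits (rad/s): [2.57, 2.57, 3.14, 3.14, 3.14, 3.14].

### API

Orientations are given as a unit quaternion [x, y, z, w].
In Python, from plant import manip, kinematics, readout, camera gives the robot as it stands. Calls block until the motion is done:
- manip.goto(position, orientation): joint-space move of the TCP to a pose.
- manip.move_linear(position, frame=None, rate=150, f_stop=None): straight line of the TCP; frame=None keeps the orientation; rate is the mean speed in mm/s. With f_stop (N) it stops when the force on the tool has changed by that much, and returns True; else False.
- manip.move_joints(angles): joint-space move.
- manip.grip(opening, force=None): opening from 0.0 (shut) to 1.0 (fully open); force is the grip in N (None keeps the last); returns when the fingers have stopped.
- manip.pause(seconds).
- kinematics.ik(position, orientation): joint angles nearest the present ones, or None.
- readout.get_obs(): the state.
- camera(name): name is "scene" or "top"; returns a dict with "image" (480x640x3 uint8, blue, green, red), "z_map" (480x640 float32, mm along the optical axis (not along the pixel's ray), 0 where there is no reading), "fx", "fy", "cx", "cy" (pixels), "dist" ([k1, k2, p1, p2, k3] as OpenCV has them; the pictures are not rectified), "rvec" (rotation vector, rad) and "tvec" (3), from world to camera coordinates, as OpenCV has them. Camera axes: x right, y down, z forward; pixel columns grow to the right and rows downward; lengths in mm; the calibration is good to about 2 mm. A picture is of the moment at which its call begins.
A pose or a line that the arm cannot do raises manip.PlanningError and nothing moves.
- manip.sign_off(): hands the job in, once; it reports no verdict.
The state is a dict: "time_s": time; "joints": joint angles; "dq": joint speeds; "tau": joint torques, N m; "ee_pos": TCP position; "tcp_rot": TCP orientation; "contact_force": force on the tool from outside, world axes, zero at the start; "wrist_torque": the same for the moment, N m; "opening": opening from 0.0 (shut) to 1.0 (fully open).
Only numpy, scipy, OpenCV 4.12 (cv2) and the standard library are available. Lean on these libraries where they do the work, as an engineer would, in place of code of your own. Each camera call takes 0.05 s, during which the arm holds its last target. There are 200 camera calls.

## Working session

There is one attempt and no reset: what is moved stays moved. The work goes in short steps, each a Python script; the robot and the scene stay as the last script left them, time stands still between calls to the robot, and variables do not carry over. Pictures are saved under pics/ and viewed, about 12 in all and at most 16, crops included, and the job is handed in when it is done.

```bash
mkdir -p pics; ls
python3 - <<'E'
from plant import manip, kinematics, readout, camera
import cv2,numpy as np
for n in("top","scene"):
    c=camera(n); cv2.imwrite(f"pics/{n}0.png",c["image"])
    R=cv2.Rodrigues(np.array(c["rvec"],float))[0]
    print(n,c["fx"],c["cx"],c["cy"],c["dist"],(-R.T@np.array(c["tvec"],float).ravel()).round(),R[2].round(2), (c["z_map"]>0).mean())
o=readout.get_obs();print(o["ee_pos"],o["tcp_rot"],o["time_s"])
E
```

```text
pics
top 482.1122391428777 311.00945804930814 245.31770023903857 [-0.04521348  0.          0.          0.          0.        ] [ 359.  -28. 1008.] [ 0.08  0.   -1.  ] 0.9960514322916667
scene 438.3841751129878 323.4343076848279 242.59226074609032 [-0.02024098  0.          0.          0.          0.        ] [728. 469. 690.] [-0.35 -0.56 -0.75] 0.9959700520833333
[ 243.58141669 -520.37926804  213.21887341] [-0.15366477  0.69077035 -0.68969863  0.1534251 ] 0.1
```

View pics/top0.png

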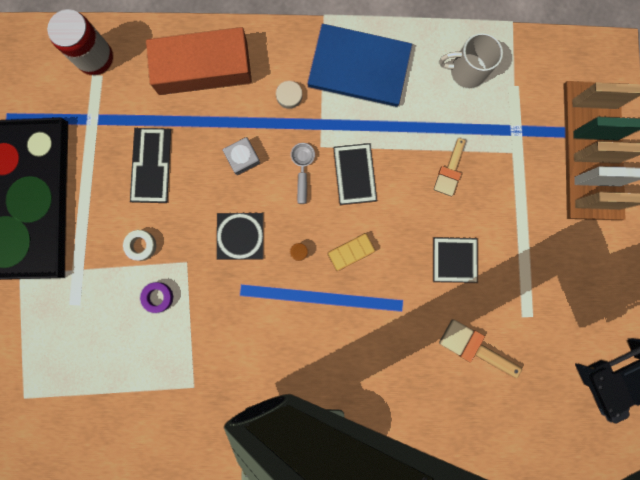

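View pics/scene0.png

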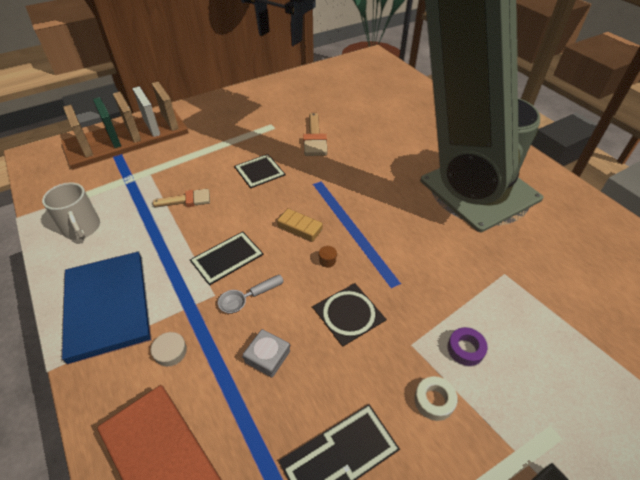

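The top view shows columns growing toward −y and rows toward −x. Candidates:
- **Brush:** (450,167) and (480,350). The first looks smaller; I'll check by length.
- **Tape roll:** cream ring (138,245); the purple one (156,297) is the decoy. The discs at (289,94) and (300,250) are not rings.
- **Tin:** (240,155).
- **Wax bar:** (351,251).
- **Mats:** brush (151,165), round (240,236), square (455,260), oblong (355,174).
- **Spoon:** (303,170), to be left alone.

```bash
cat > vis.py <<'E'
import cv2,numpy as np
from plant import camera
def cam(n):
    c=camera(n); c["K"]=np.array([[c["fx"],0,c["cx"]],[0,c["fy"],c["cy"]],[0,0,1.]]);c["d"]=np.array(c["dist"],float)
    c["R"]=cv2.Rodrigues(np.array(c["rvec"],float))[0];c["t"]=np.array(c["tvec"],float).ravel();c["C"]=-c["R"].T@c["t"]
    v,u=np.mgrid[0:480,0:640]; c["rays"]=cv2.undistortPoints(np.stack([u.ravel(),v.ravel()],1).astype(np.float32)[:,None],c["K"],c["d"]).reshape(480,640,2)
    P=np.dstack([c["rays"],np.ones((480,640))])*c["z_map"][...,None]
    c["W"]=(P-c["t"])@c["R"]       # world points
    return c
def cast(c,px,z):
    r=cv2.undistortPoints(np.asarray(px,np.float32).reshape(-1,1,2),c["K"],c["d"]).reshape(-1,2)
    r=np.c_[r,np.ones(len(r))]@c["R"]
    return c["C"][:2]+r[:,:2]*((z-c["C"][2])/r[:,2])[:,None]
def proj(c,p): return cv2.projectPoints(np.float64(p).reshape(-1,1,3),c["R"],c["t"],c["K"],c["d"])[0].reshape(-1,2)
def comp(mask,px,r=14):
    "component of mask nearest to px"
    n,l=cv2.connectedComponents(mask.astype(np.uint8),connectivity=4)
    v,u=np.nonzero(l); 
    if len(u)==0: return mask
    i=np.argmin(np.hypot(u-px[0],v-px[1])); return l==l[v[i],u[i]]
def contour(m):
    cs=cv2.findContours(m.astype(np.uint8),cv2.RETR_EXTERNAL,cv2.CHAIN_APPROX_NONE)[0]
    return max(cs,key=len).reshape(-1,2)
def rect(p):
    "centre, (long,short), angle of long side (deg)"
    (c,s,a)=cv2.minAreaRect(p.astype(np.float32))
    return np.round(c,1),np.round((max(s),min(s)),1),round((a if s[0]>=s[1] else a+90),1)
E
python3 - <<'E'
from vis import *
T=cam("top");S=cam("scene")
np.set_printoptions(suppress=True,precision=1)
things=dict(brushA=(450,172),brushB=(465,343),tape=(127,245),tin=(240,155),wax=(351,251))
for k,p in things.items():
    h=T["W"][...,2]
    m=comp(h>7,p); top=np.median(h[m]); 
    q=T["W"][m]; 
    r=rect(cast(T,contour(m),top))
    # second view
    ctr=np.r_[r[0],top]; ps=proj(S,ctr)[0]
    ms=comp(S["W"][...,2]>7,ps); hs=np.percentile(S["W"][ms][:,2],[50,90])
    mt=ms&(abs(S["W"][...,2]-top)<4)
    print(k,"h top %.1f scene"%top,hs,"T",r,"S",rect(cast(S,contour(mt),top)) if mt.any() else None,"scene px",ps)
mats=dict(brush=(151,185),round=(240,236),square=(455,260),oblong=(355,174))
for k,p in mats.items():
    for nm,c in(("T",T),("S",S)):
        if nm=="S":p=proj(S,W0)[0]
        g=c["image"].max(2)
        m=comp(g<75,p); hh=np.median(c["W"][m][:,2]); 
        if nm=="T":W0=np.r_[cast(c,[p],4)[0],4]
        print(k,nm,"h %.1f"%hh,"inner",rect(cast(c,contour(m),4)),"g",g[int(p[1]),int(p[0])])
w=T["W"][300:330,250:330,2] ;print("table h",np.median(w),w.std(), "scene table",np.median(S["W"][330:340,300:315,2]))
a=T["image"][110:360,90:250];b=T["image"][110:390,420:540]
cv2.imwrite("pics/crop.png",np.hstack([cv2.resize(a,(384,600)),cv2.resize(b,(257,600))]))
E
```

```text
brushA h top 12.5 scene [13.8 16.3] T (array([ 613.3, -321.7]), array([124.4,  45.2]), 157.1) S (array([ 617.6, -318.8]), array([125.1,  52.4]), 162.2) scene px [181.9 196.9]
brushB h top 17.7 scene [19.1 21.6] T (array([ 228. , -381.7]), array([175.8,  61.7]), 60.5) S (array([ 229.8, -378.5]), array([181.3,  60.3]), 58.3) scene px [314.5 131.1]
tape h top 22.6 scene [24.  25.9] T (array([428.4, 327.7]), array([66.8, 62.1]), 91.6) S (array([430.6, 332.2]), array([63.3, 61.6]), 10.7) scene px [435.5 392.8]
tin h top 31.1 scene [32.3 34.2] T (array([618.4, 121.9]), array([64.4, 58.3]), 29.7) S (array([623.1, 127.4]), array([58.8, 58.6]), 119.8) scene px [267.  345.6]
wax h top 23.2 scene [24.2 26. ] T (array([ 426. , -108.9]), array([88.4, 44.3]), 118.8) S (array([ 428.2, -106. ]), array([91.7, 47. ]), 118.2) scene px [299.8 220.7]
brush T h 4.1 inner (array([602.3, 320.8]), array([137.5,  56.3]), 0.0) g 45
brush S h 5.6 inner (array([602.9, 321.4]), array([138.5,  57.5]), 179.6) g 53
round T h 4.2 inner (array([455.2, 123.4]), array([73.6, 73.6]), 1.5) g 50
round S h 5.6 inner (array([454.9, 124.1]), array([75.5, 74.7]), 178.1) g 53
square T h 4.1 inner (array([ 416.6, -329. ]), array([70.2, 67.7]), 0.4) g 48
square S h 5.8 inner (array([ 416.7, -329.5]), array([69.3, 67.6]), 0.2) g 48
oblong T h 4.1 inner (array([ 594. , -115.4]), array([102.5,  56.3]), 7.4) g 46
oblong S h 5.6 inner (array([ 594.2, -115.2]), array([102.2,  55.6]), 7.3) g 43
table h -0.5956406601420651 50.378533780806606 scene table 0.7315887926486876
```

View pics/crop.png

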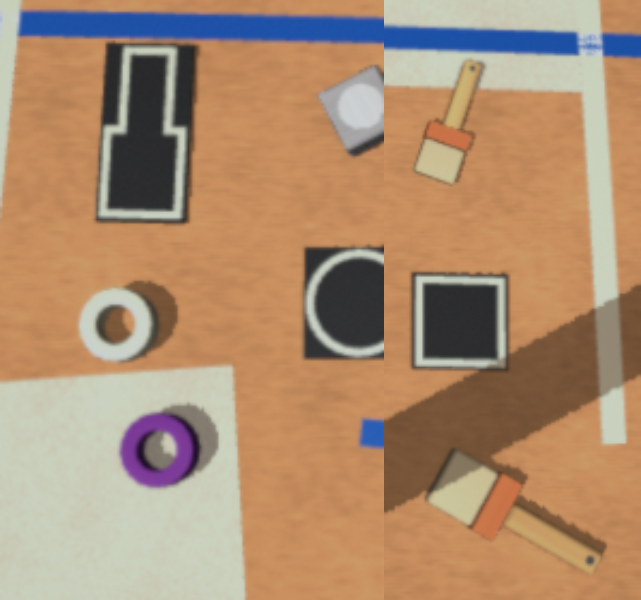

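The crop confirms the choices: the short brush at top (450,167) measures 124 mm, while the other is 176 mm. The cream ring (138,245) is the tape roll and the purple ring is left alone. The brush mat's wide end faces the robot (−x). Next I refine the poses using top faces and principal axes, then move.

```bash
cat > poses.py <<'E'
from vis import *
def sym(p):
    "principal axis (deg), centre = mid-extent along it / mean across it"
    mu=p.mean(0); w,v=np.linalg.eigh(np.cov(p.T)); a=v[:,1]; n=v[:,0]
    s=(p-mu)@a; c=mu+a*(s.max()+s.min())/2
    return c.round(1),round(np.ptp(s),1),round(np.degrees(np.arctan2(a[1],a[0]))%180,1)
def topface(c,px,z,tol=3.):
    h=c["W"][...,2]; m=comp(h>z-9 if z>15 else h>7,px); top=np.percentile(h[m],70)
    m&=h>top-tol; v,u=np.nonzero(m); return cast(c,np.c_[u,v],z),cast(c,contour(m),z),top
def mask_pts(c,m,z):
    v,u=np.nonzero(m); return cast(c,np.c_[u,v],z)
def dark(c,px): return comp(c["image"].max(2)<75,px)
def outer(c,px,r=50):
    "mat outline: tape ring round the dark inside, filled"
    m=dark(c,px); return m
E
cat > go.py <<'E'
import numpy as np
from scipy.spatial.transform import Rotation
from plant import manip,kinematics,readout
def quat(phi):
    z=np.array([np.cos(phi),np.sin(phi),0]);y=np.array([0,0,-1.]);return Rotation.from_matrix(np.stack([np.cross(y,z),y,z],1)).as_quat()
E
python3 - <<'E'
from poses import *
from go import *
for phi in (0,90,180,270): print(phi,kinematics.ik([613,-322,150],quat(np.radians(phi))))
T=cam("top");S=cam("scene")
objs=dict(brush=([613,-322],14),tape=([430,330],24),tin=([621,125],32),wax=([427,-108],24))
for k,(xy,z) in objs.items():
    for nm,c in(("T",T),("S",S)):
        px=proj(c,[*xy,z])[0]
        if k=="tape":px=proj(c,[xy[0]+24,xy[1],z])[0]
        p,q,top=topface(c,px,z)
        print(k,nm,"top %.1f"%top,"rect",rect(q),"sym",sym(p), "circ" ,np.round(np.r_[cv2.minEnclosingCircle(q.astype(np.float32))[0],cv2.minEnclosingCircle(q.astype(np.float32))[1]],1) if k=="tape" else "")
for k,xy in dict(brush=(572,321),round=(455,123),square=(416,-329),oblong=(594,-115)).items():
    for nm,c in(("T",T),("S",S)):
        p=mask_pts(c,dark(c,proj(c,[*xy,4])[0]),4); print(k,nm,"mean",p.mean(0).round(1),"sym",sym(p),"rect",rect(p))
E
```

```text
0 [-5.00279822e-01  5.44866364e-01  1.36053429e+00 -4.44089210e-16
  1.23619200e+00 -5.00279822e-01]
90 [-5.00279822e-01  5.44866364e-01  1.36053429e+00 -4.44089210e-16
  1.23619200e+00 -2.07107615e+00]
180 None
270 [-5.00279822e-01  5.44866364e-01  1.36053429e+00 -4.44089210e-16
  1.23619200e+00  1.07051650e+00]
brush T top 13.7 rect (array([ 614.4, -320.3]), array([123.2,  44.5]), 161.7) sym (array([ 614.4, -320.3]), np.float64(123.0), np.float64(160.9)) circ 
brush S top 14.8 rect (array([ 614.8, -322.5]), array([123.6,  47. ]), 153.5) sym (array([ 617.4, -319. ]), np.float64(124.1), np.float64(160.2)) circ 
tape T top 24.1 rect (array([428.2, 329.2]), array([62.5, 60.8]), 47.4) sym (array([428.8, 330. ]), np.float64(63.7), np.float64(25.4)) circ [428.8 329.7  32. ]
tape S top 25.1 rect (array([430.6, 331.9]), array([61.9, 60.9]), 8.9) sym (array([430.5, 332.4]), np.float64(63.6), np.float64(38.6)) circ [430.8 331.8  31.9]
tin T top 32.2 rect (array([621.1, 123.7]), array([58.5, 57.3]), 29.8) sym (array([620.5, 123.7]), np.float64(76.3), np.float64(169.6)) circ 
tin S top 33.4 rec
[... 929 characters left out ...]
75.3), np.float64(145.5)) rect (array([455.3, 124.3]), array([75.4, 75.2]), 160.3)
square T mean [ 416.5 -328.8] sym (array([ 416.1, -328.7]), np.float64(81.6), np.float64(167.6)) rect (array([ 416.6, -329. ]), array([70.2, 67.7]), 0.4)
square S mean [ 417.1 -328.8] sym (array([ 416.5, -328.8]), np.float64(73.0), np.float64(175.9)) rect (array([ 416.7, -329.5]), array([69.3, 67.6]), 0.2)
oblong T mean [ 593.7 -115.3] sym (array([ 593.9, -115.3]), np.float64(102.5), np.float64(7.3)) rect (array([ 594. , -115.4]), array([102.5,  56.3]), 7.4)
oblong S mean [ 595.4 -114.6] sym (array([ 594.1, -114.8]), np.float64(102.3), np.float64(7.5)) rect (array([ 594.2, -115.3]), array([102.4,  55.6]), 7.4)
```

```bash
cat >> go.py <<'E'
def wrap(a): return (a+np.pi)%(2*np.pi)-np.pi
def pick_place(obj,oth,mat,mth,g,jaw,zt,width,force,zup=170):
    """obj/mat xy; oth/mth yaw deg; g grip point in the object's frame; jaw deg rel. to object; zt tip height at pick"""
    R=lambda d:Rotation.from_euler('z',d,degrees=True).as_matrix()[:2,:2]
    a=np.r_[np.array(obj)+R(oth)@g]; b=np.array(mat)+R(mth)@g
    best=min((0,180),key=lambda k:max(abs(wrap(np.arctan2(p[1],p[0])-np.radians(t+jaw+k))) for p,t in((a,oth),(b,mth))))
    qa,qb=(quat(np.radians(t+jaw+best)) for t in(oth,mth))
    o=lambda:readout.get_obs()
    op=min(1,(width+24)/91)
    manip.goto([*a,zup],qa); manip.grip(op,force)
    manip.move_linear([*a,zt+30],rate=250)
    print("touch?",manip.move_linear([*a,zt],rate=60,f_stop=8),o()["ee_pos"].round(1) if hasattr(o()["ee_pos"],'round') else o()["ee_pos"])
    manip.grip(0,force); w=o()["opening"]*91
    print("held width %.1f (expected %.1f)"%(w,width))
    manip.move_linear([*a,zup],rate=200); w=o()["opening"]*91; print("lifted width %.1f"%w)
    if w<width-6: print("NOT HELD"); return
    manip.move_linear([*b,zup],frame=qb,rate=220)
    manip.move_linear([*b,zt+30],rate=200)
    print("touch",manip.move_linear([*b,zt+4.5],rate=40,f_stop=6),np.round(o()["ee_pos"],1))
    manip.grip(min(1,w/91+0.2),force); manip.move_linear([*b,zt+50],rate=150); manip.move_linear([*b,zup],rate=250)
    print("t",o()["time_s"])
E
python3 - <<'E'
from go import *
pick_place((615.5,-319.8),160.6,(602.4,321),180,np.array([-12,0]),90,4,18,20)
from vis import *
T=cam("top");S=cam("scene")
cv2.imwrite("pics/t1.png",T["image"])
E
```

```text
touch? False [ 626.8 -323.8    3.8]
held width 18.2 (expected 18.0)
lifted width 17.7
touch True [613.8 320.7   8.2]
t 11.6833
```

View pics/t1.png

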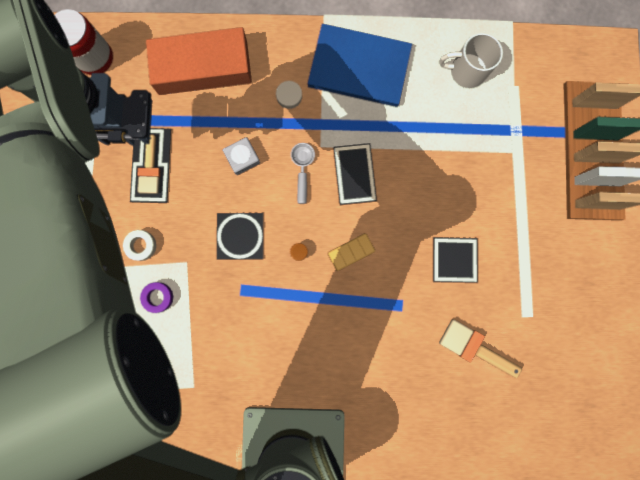

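The brush sits inside its outline at (150,165), bristles in the wide end. Next come the tape, tin and wax, in the order listed.

Run:
```python
from go import *
g=np.zeros(2)
pick_place((429.7,331),0,(455.4,124.2),0,g,110,6,64,20)
pick_place((622,125.6),30.1,(416.6,-329.1),0.3,g,0,8,58,30)
pick_place((427,-108),119,(594.1,-115.2),187.4,g,90,6,44,25)
manip.move_joints([-1.153,0.32,1.565,0,1.257,-0.02])
from vis import *
T=cam("top");S=cam("scene")
cv2.imwrite("pics/t2.png",T["image"]);cv2.imwrite("pics/s2.png",S["image"]);print(readout.get_obs()["time_s"])
```

```text
touch? False [429.7 331.    5.8]
held width 62.5 (expected 64.0)
lifted width 62.4
touch True [454.8 124.   10.2]
t 20.375
touch? False [622.  125.6   7.8]
held width 57.7 (expected 58.0)
lifted width 57.6
touch True [ 416.1 -328.7   12.2]
t 29.9917
touch? False [ 427.2 -108.     6.1]
held width 43.7 (expected 44.0)
lifted width 43.6
touch True [ 593.5 -115.    10.2]
t 38.3667
40.4083
```

View pics/t2.png

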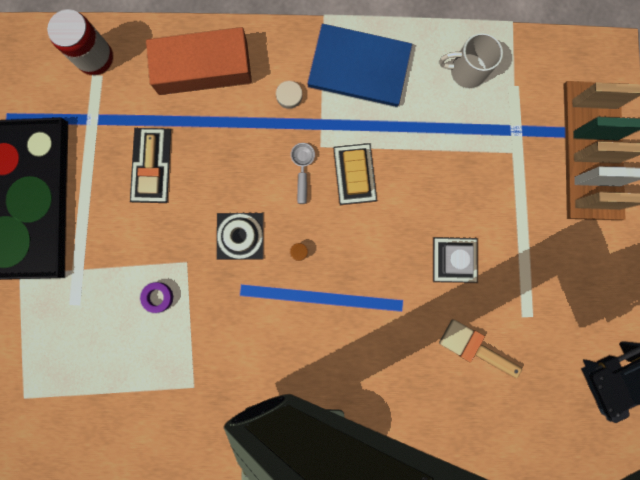

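View pics/s2.png

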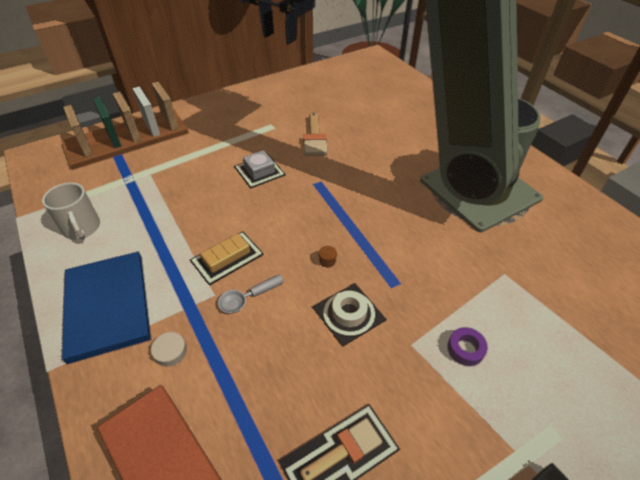

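All four are on their mats: brush (150,165), tape (240,236), tin (458,260) and wax (355,172). The spoon is unmoved. Now I measure the residual errors from both views.

Run:
```python
from poses import *
T=cam("top");S=cam("scene")
objs=dict(brush=([602.4,321],18,180),tape=([455.4,124.2],28,0),tin=([416.6,-329.1],36,.3),wax=([594.1,-115.2],28,7.4))
for k,(xy,z,th) in objs.items():
    for nm,c in(("T",T),("S",S)):
        px=proj(c,[xy[0]+(24 if k=="tape" else 0),xy[1],z])[0]
        p,q,top=topface(c,px,z)
        r=rect(q);s=sym(p);ctr=s[0] if k in("brush","wax") else r[0]
        print(k,nm,"top %.1f"%top,"err",(ctr-xy).round(1),"size",r[1],"ang",r[2],s[2],"want",th)
a=T["image"];big=lambda x,y:cv2.resize(a[y-42:y+42,x-42:x+42],(300,300),interpolation=cv2.INTER_CUBIC)
cv2.imwrite("pics/z2.png",np.vstack([np.hstack([big(151,165),big(240,236)]),np.hstack([big(455,260),big(355,174)])]))
```

```text
brush T top 17.4 err [-1.5 -2.5] size [122.7  42.4] ang 3.2 179.8 want 180
brush S top 18.7 err [1.  0.6] size [124.   44.4] ang 179.9 180.0 want 180
tape T top 28.0 err [-1.6 -2.4] size [62.8 62. ] ang 46.9 48.8 want 0
tape S top 29.0 err [-0.1  0.3] size [63.3 61.9] ang 16.1 52.0 want 0
tin T top 36.3 err [-0.7  1.1] size [58.8 56.8] ang 91.4 62.0 want 0.3
tin S top 37.5 err [1.4 2.5] size [58.8 57.8] ang 90.2 109.1 want 0.3
wax T top 28.3 err [-0.9  1.1] size [88.4 44.1] ang 7.1 7.2 want 7.4
wax S top 29.3 err [1.4 1.8] size [89.4 45. ] ang 5.6 6.6 want 7.4
```

View pics/z2.png

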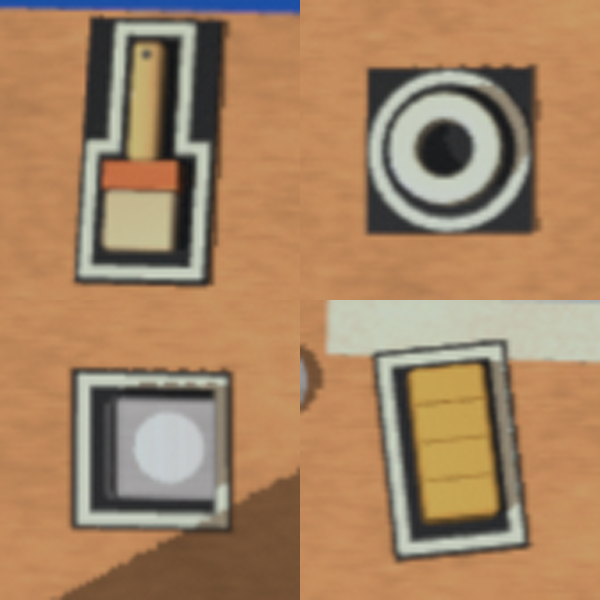

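```bash
python3 -c "
from plant import manip
manip.sign_off()"
```

```text
the job is handed in; nothing more can be done
```

I moved the small brush, the cream tape roll, the tin and the wax bar, in that order, onto their matching mats and handed the job in. The brush's bristles are at the wide end. The clock read about 40 s when the arm finished moving. I did not touch the spoon, the purple roll or the big brush, and they look unmoved in the last pictures.

**Position:** averaged over the two views, each item is within about 2 mm of its mat's centre, against 8 mm of clearance. Single views read up to about 3 mm off. The two cameras disagreed by 1.5–3.5 mm, so the averages carry some uncertainty.

**Angle:** yaw is about 1–2° off at most. The two views disagreed by about 2° on the brush mat's own angle. In the close crop the brush looks about 1° off its outline, and I left it so.

**Height:** the measured top heights fit each item lying flat on its 4 mm mat, to within 1.5 mm.

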